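Call the cook and point out the empty sauce cup and its bottle

TASK

Ring for the cook by pressing the red call button right down with the fingertips and letting it up again; then point down at the empty sauce cup on the white board, fingertips centred a few centimetres above it, for two seconds, and after that point in the same way at the tip of the white squeeze bottle on the left-hand hob, which it is to be refilled from, and finish there, still pointing. Pick nothing up, touch none of the cups, bottles, the board under the cups or the other loose things on the worktop, and do not bring the fingers down close over any of the other cups or bottles.

Things in the scene. Friction and masses are not known exactly. Their poses are not given: they have to be found in the camera images.
- call_puck: fixed round white call-button unit on the worktop, 88 mm wide, 20 mm high (22.5 mm at the steel ring round the button); origin at the centre of its underside
- button_top (a point): centre of the top of the red button, 50 mm wide, in the middle of the call unit, 35.5 mm above the worktop when not pressed; moves down with it
- call_button (a joint): travel of the red button in m: 0 = up, 0.006 = fully down; springs back; starts to move at about 1.5 N, 4.5 N holds it fully down
- board: white cutting board lying fixed on the worktop, 215 (x) x 300 (y) x 18 mm, under the three sauce cups; origin at the centre of its underside
- cup_red: round steel sauce cup, 65 mm wide, 42 mm high, standing on the board, holding dark red sauce; origin at the centre of its underside (rim 42 mm above it)
- cup_mustard: round steel sauce cup, 65 mm wide, 42 mm high, standing on the board, holding olive-yellow sauce; origin at the centre of its underside (rim 42 mm above it)
- cup_empty: round steel sauce cup, 65 mm wide, 42 mm high, standing on the board, EMPTY (bare metal inside): the one to point at; origin at the centre of its underside (rim 42 mm above it)
- bottle_red: red squeeze bottle standing on the black left-hand hob (others like it stand far behind the back ledge; leave those); body 54 mm wide to 155 mm, then shoulder and thin nozzle, whose tip is on the axis, 216 mm high; origin at the centre of its underside
- bottle_yellow: yellow squeeze bottle standing on the black left-hand hob (others like it stand far behind the back ledge; leave those); body 54 mm wide to 155 mm, then shoulder and thin nozzle, whose tip is on the axis, 216 mm high; origin at the centre of its underside
- bottle_white: white squeeze bottle standing on the black left-hand hob: the one to point at (others like it stand far behind the back ledge; leave those); body 54 mm wide to 155 mm, then shoulder and thin nozzle, whose tip is on the axis, 216 mm high; origin at the centre of its underside
- onion_pan: bystander: steel rectangular pan of chopped onion, 109x177x65 mm; origin at the centre of its underside
- lemon: bystander: lemon, 78x55x56 mm; origin at the centre of its underside
- timer: bystander: round red and white kitchen timer, 66 mm wide, 42 mm high; origin at the centre of its underside
- tongs: bystander: steel tongs lying flat, 54x237x22 mm; origin at the centre of its underside
- spice_tin: bystander: white spice shaker with black cap, 55 mm wide, 94 mm high; origin at the centre of its underside
- post_foot (a point): foot of the upright steel post (33 mm thick, 775 mm high, never moves) at the right front corner of the worktop. The arm may start to the right of it: then it must be folded in close to its base, or otherwise led round the post, before it swings over the worktop. At the post's top a level bar, 33 mm thick, runs away in +x
There are look-alikes about, which are no part of the job. Leave any blue look-alike of the bottle_yellow alone.

How it is judged:
By the outcome, as a careful person would: the job done as asked, in the order asked, and still so for the second after the job is handed in, with the robot touching nothing.
It also fails if it takes over 51 s, if anything falls off the work surface, if the arm or the gripper's body presses on something with over 40 N, if the wrist force passes 120 N, or if a joint passes its speed limit or range.

ROBOT

A 6-joint arm with a two-finger parallel gripper is mounted at the origin on a cart in front of the work surface, level with it; the furniture and walls round the work are solid. World frame = base frame: x ahead of the robot, y to its left, z up, the work surface at z = 0. Lengths are in m, angles in degrees, forces in N, time in s.
With the tool pointing down it reaches from about 0.35 to 0.875 m from the base axis. Payload 4.2 kg.
Tool frame: the origin (TCP) lies between the finger pads, 19 mm behind the fingertips; this is the grasp point; z points along the fingers, y is the line along which they close (so a half turn about z gives the same grasp; the last joint's range is limited). The gripper opens to 87 mm and grips with 3 to 60 N. Pads are 19 mm wide; open, the fingers measure 117 mm over their backs; the gripper's body (75 mm by 190 mm) begins 51 mm behind the grasp point.
Start: joints at [85.692, 22.042, 0.453, 0, -68.411, -14.817], TCP at [0.205, 0.59, 0.241] pointing down, gripper open.
Joint ranges: [-179.83, 179.83], [-69.29, 118.12], [-61.27, 80.66], [-181.25, 117.63], [-171.15, -9.14], [-177.46, 177.46]. Speed limits (degrees/s): [159.86, 159.86, 180, 180, 180, 180].

INTERFACE

Orientations are given as a 3x3 rotation matrix whose columns are the frame's x, y, z axes.
In Python, from station import sense, cams, r gives the robot as it stands. The module is installed in compiled form; this text tells all that it offers.
- The arm moves only by the tool step_arm, never from a script. Its argument "targets" is text: rows parted by semicolons, each of 4 numbers parted by spaces: the shift along the tool's x, y, z in cm, then the turn about the tool's z in degrees. In form: x y z turn; .... A call has 1 to 12 rows; each row shifts and turns the commanded pose from where the row before left it, along the tool's axes as they then stand; what a row does not reach is not made up. A row lasts 1/12 s, in which the tool goes at most 41.7 mm and 7.16 degrees, less where a joint would pass 70% of its speed; a pose out of reach is approached as far as the arm can. A call with a gripper value outside its range is refused whole. "claw" is the finger opening in cm, from 0 to 8.7, set as the call begins (left out, the last holds). The fingers move at their own pace and stop on an object; the grip force is fixed at half the most. Time passes only in rows, so rows that do not move let the fingers close. It gives the time, the measured TCP pose, the force, the opening and the grip force at its end, in the units of the state.
- sense(): the state, without advancing time (a new reading comes with each control period).
- cams.capture(name): name is "scene" or "top"; returns a dict with "frame" (384x512x3 uint8, blue, green, red), "vertical_fov" (degrees; the focal length in pixels is half the picture's height over the tangent of half this angle, whatever the lens; pixels are square), "cx", "cy" (the principal point, pixels), "eye" and "rotation" of the camera in the world. Camera axes: x right, y down, z forward; pixel columns grow to the right and rows downward; lengths in m; the calibration is good to about 2 mm. A picture is of the moment at which its call begins. There is no depth.
- r.finish_job(): hands the job in; it is judged then, once.
The state is a dict: "time_s": time; "joints": joint angles; "joint_velocities": joint speeds; "effort": joint torques, N m; "tcp_pos": TCP position; "ee_rot": TCP orientation; "wrist_force": force on the tool from outside, world axes, zero at the start; "moment": the same for the moment, N m; "gripper_width": opening from 0.0 (shut) to 1.0 (fully open); "gripper_force": force on a finger pad.
Only numpy, scipy, OpenCV 4.12 (cv2) and the standard library are available. Lean on these libraries where they do the work, as an engineer would, in place of code of your own. Each camera call takes 0.05 s, during which the arm holds its last target. There are 200 camera calls.

## Working session

There is one attempt and no reset: what is moved stays moved. The work goes in short steps, Python scripts to look and compute and a tool call to move; the robot and the scene stay as the last step left them, time stands still between calls to the robot, and variables do not carry over. Pictures are saved under pics/ and viewed, at most 10 in all, crops included, and the job is handed in when it is done.

Besides the shell and the picture viewer there is one more tool, called after "Call:" as a command line: name --argument value ..., lists and objects as JSON in quotes. step_arm: Moves the arm, as the interface text tells. Its arguments: {"type":"object","properties":{"targets":{"type":"string"},"claw":{"type":"number"}},"required":["targets"]}

```bash
mkdir -p pics; cat > h.py <<'E'
import numpy as np, cv2
from station import sense, cams, r
def cap(n):
    c=cams.capture(n); cv2.imwrite(f'pics/{n}_{sense()["time_s"]:.2f}.png',c['frame']); 
    np.savez(f'{n}.npz',**{k:np.array(v) for k,v in c.items()}); return c
def ray(c,u,v):
    f=c['frame'].shape[0]/2/np.tan(np.radians(float(c['vertical_fov']))/2)
    d=np.array(c['rotation'])@np.array([(u-c['cx'])/f,(v-c['cy'])/f,1]); return np.array(c['eye']),d
def at(c,u,v,z):
    e,d=ray(c,u,v); return e+d*(z-e[2])/d[2]
def proj(c,p):
    f=c['frame'].shape[0]/2/np.tan(np.radians(float(c['vertical_fov']))/2)
    q=np.array(c['rotation']).T@(np.array(p)-c['eye']); return q[:2]/q[2]*f+[c['cx'],c['cy']]
E
python3 - <<'E'
from h import *
for n in('scene','top'):
    c=cap(n);print(n,c['vertical_fov'],c['cx'],c['cy'],c['eye'],np.round(c['rotation'],3).tolist())
s=sense();print(s)
a=cv2.imread
E
ls pics
```

```text
scene 56.46390297479938 259.99210306378393 188.28732828556008 [-0.04384861 -0.59686002  0.81359683] [[0.794, -0.411, 0.447], [-0.607, -0.51, 0.609], [-0.022, -0.755, -0.655]]
top 55.426394919264865 258.7528244401476 191.2264736134239 [0.21215839 0.10688999 1.60634927] [[-0.018, -0.983, 0.181], [-1.0, 0.016, -0.015], [0.011, -0.182, -0.983]]
{'time_s': 0.1, 'joints': array([ 8.56911382e+01,  2.20865017e+01,  3.89131083e-01, -2.54156916e-02,
       -6.84110853e+01, -1.48159702e+01]), 'joint_velocities': array([-0.01921987, -0.07231864,  0.14711881,  0.07661674,  0.02500034,
        0.03959435]), 'effort': array([-7.74198143e-04, -3.91692245e+01,  1.87934089e+01,  4.23197597e+00,
        1.34683284e-02, -7.30111719e-05]), 'tcp_pos': array([0.20459149, 0.59004633, 0.24027756]), 'ee_rot': array([[ 9.44753416e-01, -3.27781445e-01, -5.53520475e-04],
       [-3.27781901e-01, -9.44751596e-01, -1.85653762e-03],
       [ 8.55992309e-05,  1.93540425e-03, -9.99998123e-01]]), 'wrist_force': array([-0.96967291,  0.53887933, -0.90885062]), 'moment': array([-0.03315127,  0.04019967, -0.020998  ]), 'gripper_force': 0.0, 'gripper_width': 1.0011575615519994}
scene_0.05.png
top_0.10.png
```

View pics/scene_0.05.png

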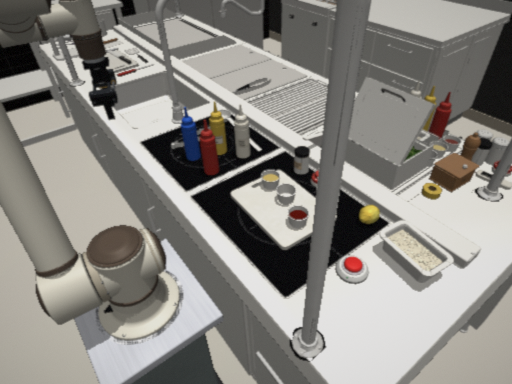

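View pics/top_0.10.png

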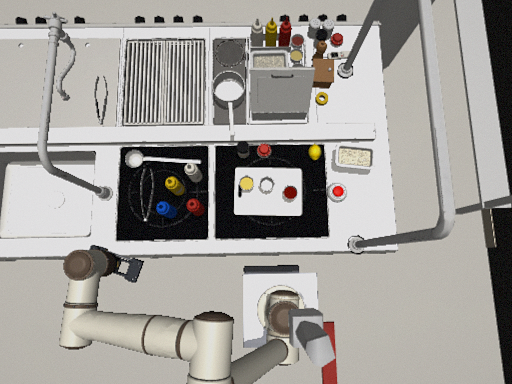

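```bash
python3 - <<'E'
from h import *
t=dict(np.load('top.npz'));s=dict(np.load('scene.npz'))
a=cv2.resize(t['frame'][135:245,105:385],None,fx=2.8,fy=2.8,interpolation=2)
b=cv2.resize(s['frame'][90:290,140:400],None,fx=3,fy=3,interpolation=2)
cv2.imwrite('pics/ct.png',a);cv2.imwrite('pics/cs.png',b)
for n,z,uv in [('empty',.06,(266,185)),('button',.035,(338,191.5)),('white base-tip',.216,(188,168)),('post',0,(355,244)),('faucet',0,(105,193)),('base',0,(285,310))]:
    print(n,at(t,*uv,z).round(3))
print(proj(t,[.205,.59,.24]),proj(s,[.205,.59,.24]))
E
```

```text
empty [0.524 0.052 0.06 ]
button [ 0.495 -0.264  0.035]
white base-tip [0.565 0.361 0.216]
post [ 0.267 -0.333  0.   ]
faucet [0.511 0.766 0.   ]
base [-0.003 -0.018  0.   ]
[122.28283392 263.18023609] [109.18946542 106.99952904]
```

View pics/ct.png

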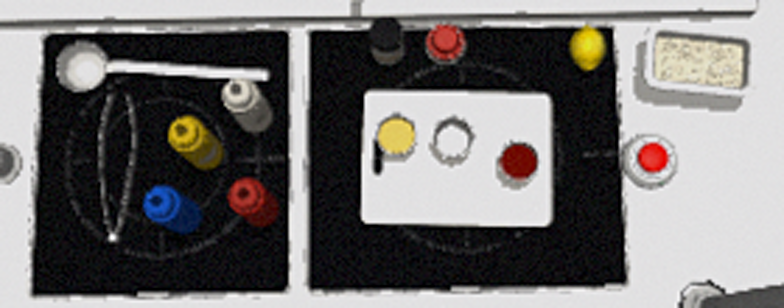

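View pics/cs.png

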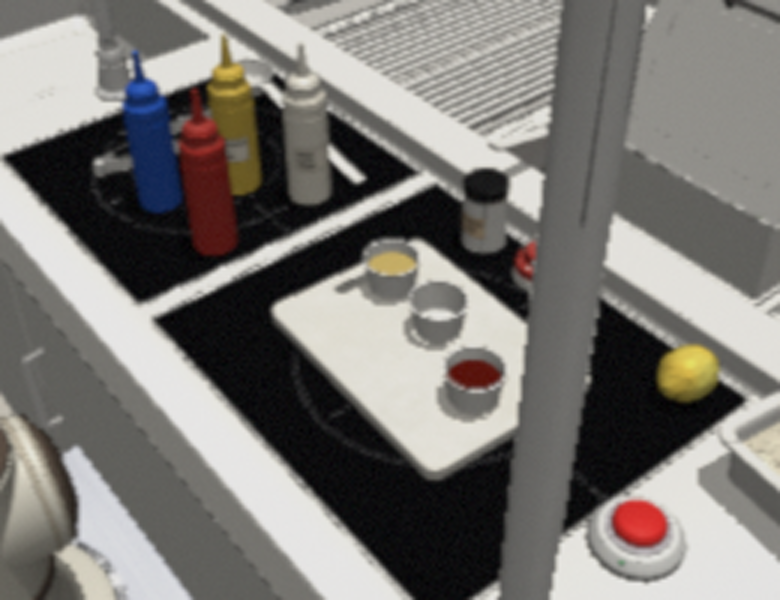

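```bash
python3 - <<'E'
from h import *
t=dict(np.load('top.npz'));s=dict(np.load('scene.npz'))
def fixz(n,z,ct,cs):
    a=np.array(ct)/2.8+[105,135]; p=at(t,*a,z); 
    b=np.array(cs)/3+[140,90]; q=at(s,*b,z); print(n,p.round(4),q.round(4))
fixz('tip',.216,(238,92),(301,47))
fixz('btn',.0355,(652,156),(640,521))
fixz('empty',.060,(454,139),(439,299))
fixz('must',.060,(396,135),(391,255))
fixz('redc',.060,(519,160),(475,364))
fixz('yel',.216,(183,131),(226,40))
fixz('redb',.216,(243,198),(196,92))
fixz('blue',.216,(158,202),(136,55))
fixz('spice',.094,(388,32),(488,182))
E
```

```text
tip [0.5658 0.3531 0.216 ] [0.5775 0.3508 0.216 ]
btn [ 0.4986 -0.2631  0.0355] [ 0.4949 -0.2715  0.0355]
empty [0.5257 0.0472 0.06  ] [0.532  0.0455 0.06  ]
must [0.5334 0.1365 0.06  ] [0.5389 0.1359 0.06  ]
redc [ 0.4912 -0.052   0.06  ] [ 0.4959 -0.0516  0.06  ]
yel [0.5114 0.4282 0.216 ] [0.5193 0.4216 0.216 ]
redb [0.4163 0.3439 0.216 ] [0.43   0.3405 0.216 ]
blue [0.4127 0.4597 0.216 ] [0.4193 0.4576 0.216 ]
spice [0.6882 0.1462 0.094 ] [0.6843 0.1375 0.094 ]
```

Candidates:
- **Call button:** the red button in the white unit, top (338,191). The look-alike is the red timer at (264,150).
- **Empty cup:** top (267,185), bare metal. The others are mustard (246,183) and red (290,192).
- **White bottle:** tip at top (190,168), scene (240,106). The others are yellow (170,182), red (192,206) and blue (161,207). The white ones behind the ledge stay out of it.

The crops confirm these choices. I'll raise the arm and go over to the button.

Call:
step_arm --targets "0 0 -3 0; 0 0 -3 0; 2 2.56 0 0; 2 2.56 0 0; 2 2.56 0 0; 2 2.56 0 0; 2 2.56 0 0; 2 2.56 0 0; 2 2.56 0 0; 2 2.56 0 0; 2 2.56 0 0; 2 2.56 0 0" --claw 0

```text
time_s: 1.1
tcp_pos: [0.3098, 0.2813, 0.301]
ee_rot: [[0.945, -0.327, -0.0], [-0.327, -0.945, -0.0], [-0.0, 0.0, -1.0]]
wrist_force: [1.1, 0.6, 0.5]
gripper_width: 0.17
gripper_force: 0.0
```

Call:
step_arm --targets "2 2.56 0 0; 2 2.56 0 0; 2 2.56 0 0; 2 2.56 0 0; 2 2.56 0 0; 2 2.56 0 0; 2 2.56 0 0; 2 2.56 0 0; 2 2.56 0 0; 2 2.56 0 0; 2 2.56 0 0; 0 0 0 0"

```text
time_s: 2.1
tcp_pos: [0.4261, -0.0588, 0.3006]
ee_rot: [[0.943, -0.333, -0.001], [-0.333, -0.943, -0.001], [-0.001, 0.002, -1.0]]
wrist_force: [-0.2, 0.2, 0.5]
gripper_width: 0.006
gripper_force: 0.0
```

Call:
step_arm --targets "1.95 2.45 0 0; 1.95 2.45 0 0; 1.95 2.45 0 0; 1.95 2.45 0 0; 1.95 2.45 0 0; 1.95 2.45 0 0; 1.95 2.45 0 0; 0 0 4 0; 0 0 4 0; 0 0 4 0; 0 0 4 0; 0 0 3 0"

```text
time_s: 3.1
tcp_pos: [0.4963, -0.2609, 0.1077]
ee_rot: [[0.945, -0.328, -0.004], [-0.328, -0.945, 0.002], [-0.004, -0.0, -1.0]]
wrist_force: [-0.4, -0.4, -0.9]
gripper_width: 0.001
gripper_force: 0.0
```

```bash
python3 - <<'E'
from h import *
t=cap('top');s=cap('scene');st=sense();print(st['tcp_pos'],st['joints'].round(1))
tip=st['tcp_pos']+st['ee_rot'][:,2]*.019; print(tip,proj(t,tip),proj(s,tip))
a=cv2.resize(t['frame'][145:245,290:390],(400,400),interpolation=2)
b=cv2.resize(s['frame'][210:310,300:400],(400,400),interpolation=2)
cv2.imwrite('pics/c2.png',np.hstack([a,b]))
E
```

```text
[ 0.49402529 -0.26023371  0.10560014] [-11.2  23.7 -18.6  -0.1 -48.4  82.1]
[ 0.49377968 -0.26015813  0.08660188] [339.921697   189.63898373] [352.61510156 248.82636738]
```

View pics/c2.png

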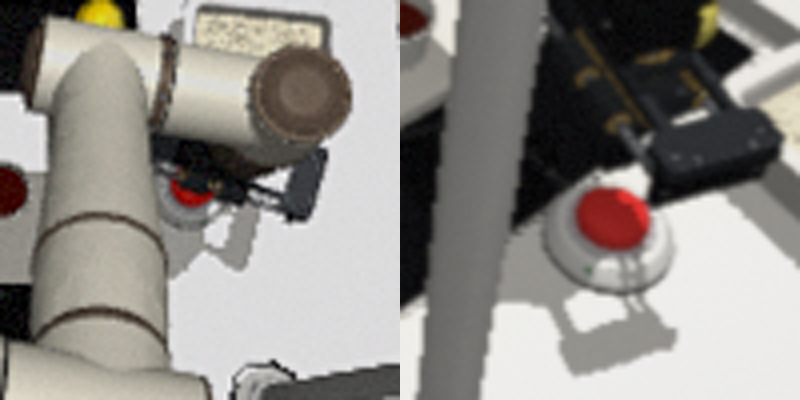

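Call:
step_arm --targets "0.5 0.5 1 0; 0 0 1 0; 0 0 1 0; 0 0 1 0; 0 0 0.5 0; 0 0 0 0; 0 0 0 0"

```text
time_s: 3.78
tcp_pos: [0.5013, -0.2682, 0.0663]
ee_rot: [[0.945, -0.327, -0.0], [-0.327, -0.945, -0.0], [0.0, 0.0, -1.0]]
wrist_force: [-0.2, -0.2, 0.3]
gripper_width: 0.006
gripper_force: 0.0
```

Call:
step_arm --targets "0 0 0.3 0; 0 0 0.3 0; 0 0 0.2 0; 0 0 0.2 0; 0 0 0 0; 0 0 0 0"

```text
time_s: 4.28
tcp_pos: [0.5012, -0.2682, 0.0561]
ee_rot: [[0.945, -0.328, -0.0], [-0.328, -0.945, 0.0], [-0.0, 0.0, -1.0]]
wrist_force: [1.1, -0.4, 0.0]
gripper_width: 0.004
gripper_force: 0.0
```

Call:
step_arm --targets "0 0 0.2 0; 0 0 0.2 0; 0 0 0.2 0; 0 0 0.1 0; 0 0 0 0; 0 0 0 0"

```text
time_s: 4.78
tcp_pos: [0.5017, -0.2683, 0.0496]
ee_rot: [[0.945, -0.327, 0.001], [-0.327, -0.945, -0.0], [0.001, 0.0, -1.0]]
wrist_force: [-0.1, -0.0, 4.2]
gripper_width: 0.005
gripper_force: 1.9
```

Call:
step_arm --targets "0 0 0.1 0; 0 0 0.1 0; 0 0 0.1 0; 0 0 0 0; 0 0 0 0"

```text
time_s: 5.2
tcp_pos: [0.5017, -0.2683, 0.0484]
ee_rot: [[0.945, -0.327, 0.001], [-0.327, -0.945, -0.001], [0.001, 0.0, -1.0]]
wrist_force: [-2.6, 2.3, 15.2]
gripper_width: 0.004
gripper_force: 7.5
```

Call:
step_arm --targets "0 0 -0.5 0; 0 0 -1 0; 0 0 -3 0; 0 0 -4 0; 0 0 -4 0; 0 0 -4 0; 0 0 -4 0; -0.8 -3 0 0; -0.8 -3 0 0; -0.8 -3 0 0; -0.8 -3 0 0; -0.8 -3 0 0"

```text
time_s: 6.2
tcp_pos: [0.5118, -0.1119, 0.2509]
ee_rot: [[0.945, -0.328, -0.001], [-0.328, -0.945, 0.001], [-0.001, -0.0, -1.0]]
wrist_force: [1.1, 0.5, 0.3]
gripper_width: 0.002
gripper_force: 0.0
```

Call:
step_arm --targets "-0.8 -3 0 0; -0.8 -3 0 0; -0.8 -3 0 0; -0.8 -3 0 0; -0.5 -3.3 0 0; 0 0 3 0; 0 0 3 0; 0 0 3 0; 0 0 0 0; 0 0 0 0"

```text
time_s: 7.03
tcp_pos: [0.5268, 0.0429, 0.1602]
ee_rot: [[0.945, -0.327, -0.004], [-0.327, -0.945, -0.002], [-0.003, 0.003, -1.0]]
wrist_force: [0.2, 0.9, 1.0]
gripper_width: 0.005
gripper_force: 0.0
```

```bash
python3 - <<'E'
from h import *
t=cap('top');s=cap('scene');st=sense();print(st['tcp_pos'],st['joints'].round(1))
tip=st['tcp_pos']+st['ee_rot'][:,2]*.019; print(tip,(proj(t,tip)-[220,140])*4,(proj(s,tip)-[245,140])*4+[400,0])
a=cv2.resize(t['frame'][140:240,220:320],(400,400),interpolation=2)
b=cv2.resize(s['frame'][140:240,245:345],(400,400),interpolation=2)
cv2.imwrite('pics/c3.png',np.hstack([a,b]))
E
```

```text
[0.52896308 0.04341674 0.16296235] [ 22.2  17.  -19.3   0.1 -53.5  48.6]
[0.5290143  0.0434223  0.14396242] [194.97283088 159.0094897 ] [566.96659567 118.34381483]
```

View pics/c3.png

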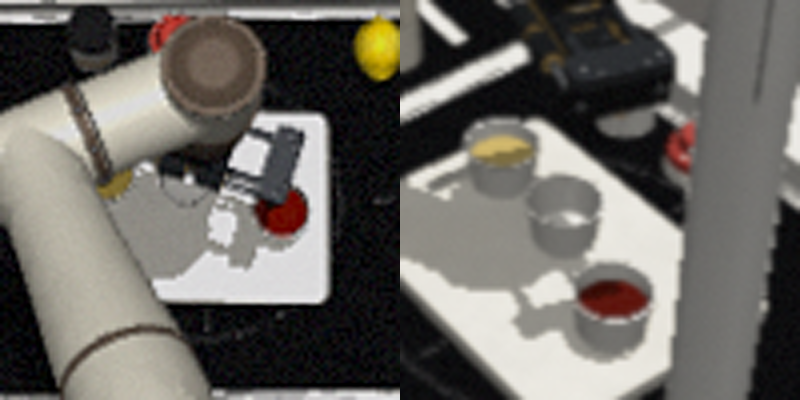

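```bash
python3 - <<'E'
from h import *
s=dict(np.load('scene.npz'));st=sense();R=st['ee_rot']
f=s['frame']
img=cv2.resize(f[110:210,235:345],None,fx=7,fy=6*7/6,interpolation=2)[:600]
img=cv2.LUT(img,(255*(np.arange(256)/255)**.45).astype('uint8'))
raw=img.copy()
for p in [(0,0,.019),(0,0,-.051),(0,.095,-.051),(0,-.095,-.051),(.0375,.095,-.051),(-.0375,.095,-.051)]:
    q=(proj(s,st['tcp_pos']+R@np.array(p))-[235,110])*7; print(p,q.round())
    cv2.circle(img,tuple(int(v) for v in q),4,(0,255,0),1)
cv2.imwrite('pics/c4.png',img)
E
```

```text
(0, 0, 0.019) [362. 417.]
(0, 0, -0.051) [366. 284.]
(0, 0.095, -0.051) [457. 417.]
(0, -0.095, -0.051) [287. 168.]
(0.0375, 0.095, -0.051) [545. 397.]
(-0.0375, 0.095, -0.051) [367. 438.]
```

View pics/c4.png

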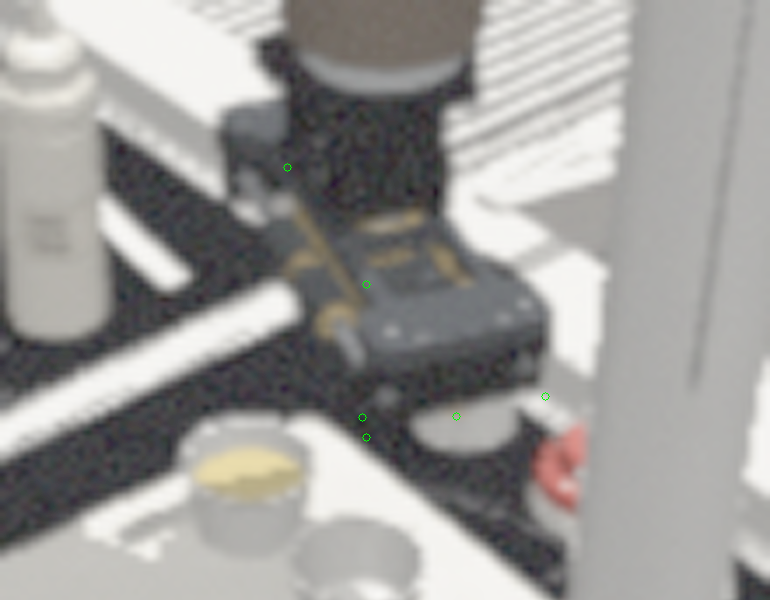

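Call:
step_arm --targets "-0.1 -0.25 2 0; 0 0 2 0; 0 0 1 0; 0 0 0 0; 0 0 0 0; 0 0 0 0; 0 0 0 0; 0 0 0 0; 0 0 0 0; 0 0 0 0; 0 0 0 0; 0 0 0 0"

```text
time_s: 8.13
tcp_pos: [0.5277, 0.046, 0.1113]
ee_rot: [[0.945, -0.328, 0.0], [-0.328, -0.945, 0.0], [0.0, -0.0, -1.0]]
wrist_force: [0.3, -0.5, 0.6]
gripper_width: 0.004
gripper_force: 0.0
```

Call:
step_arm --targets "0 0 0 0; 0 0 0 0; 0 0 0 0; 0 0 0 0; 0 0 0 0; 0 0 0 0; 0 0 0 0; 0 0 0 0; 0 0 0 0; 0 0 0 0; 0 0 0 0; 0 0 0 0"

```text
time_s: 9.13
tcp_pos: [0.5277, 0.046, 0.1113]
ee_rot: [[0.945, -0.328, -0.0], [-0.328, -0.945, 0.0], [-0.0, -0.0, -1.0]]
wrist_force: [0.5, -0.9, -0.1]
gripper_width: 0.008
gripper_force: 0.0
```

Call:
step_arm --targets "0 0 0 0; 0 0 0 0; 0 0 0 0; 0 0 0 0; 0 0 0 0; 0 0 0 0; 0 0 0 0; 0 0 0 0; 0 0 0 0; 0 0 0 0; 0 0 0 0; 0 0 0 0"

```text
time_s: 10.13
tcp_pos: [0.5277, 0.046, 0.1113]
ee_rot: [[0.945, -0.328, -0.0], [-0.328, -0.945, -0.0], [-0.0, 0.0, -1.0]]
wrist_force: [-0.1, 0.3, -0.1]
gripper_width: 0.004
gripper_force: 0.0
```

Call:
step_arm --targets "0 0 -3 0; 0 0 -4 0; 0 0 -4 0; 0 0 -4 0; 0 0 -4 0; 0 0 -3 0; 0 0 0 0"

```text
time_s: 10.72
tcp_pos: [0.5305, 0.0462, 0.3393]
ee_rot: [[0.945, -0.327, 0.015], [-0.327, -0.945, 0.003], [0.013, -0.008, -1.0]]
wrist_force: [1.1, 1.1, 1.2]
gripper_width: 0.006
gripper_force: 0.0
```

```bash
python3 - <<'E'
from h import *
t=cap('top');s=cap('scene')
T=cv2.imread('pics/top_0.10.png');S=cv2.imread('pics/scene_0.05.png')
a=cv2.resize(T[150:200,165:215],(400,400),interpolation=2)
b=cv2.resize(S[95:170,220:270],(400,600),interpolation=2)
o=np.zeros((600,800,3),np.uint8);o[:400,:400]=a;o[:,400:]=b
for x,y in((.573,.352),):
  for z in(0,.216):
    q=(proj(t,[x,y,z])-[165,150])*8;w=(proj(s,[x,y,z])-[220,95])*8+[400,0];print(q,w)
cv2.imwrite('pics/c5.png',o)
E
```

```text
[268.93733948 224.3913568 ] [579.50517037 491.26823621]
[202.50026293 128.45717799] [552.53991658  87.51240444]
```

View pics/c5.png

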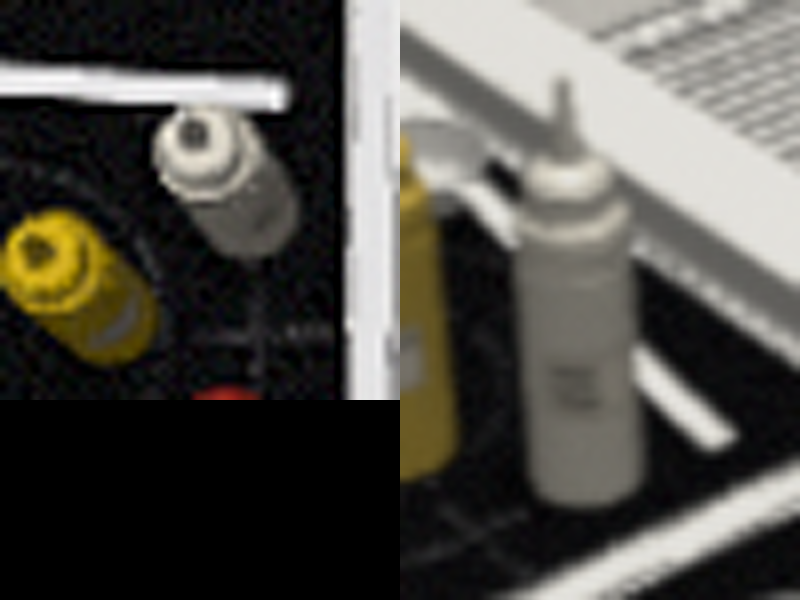

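```bash
python3 - <<'E'
from h import *
from scipy.optimize import least_squares as L
t=dict(np.load('top.npz'));s=dict(np.load('scene.npz'))
a=np.array([193,132])/8+[165,150];b=np.array([161,78])/8+[220,95]
print(at(t,*a,.216),at(s,*b,.216))
q=L(lambda p:np.r_[proj(t,[*p,.216])-a,proj(s,[*p,.216])-b],[.57,.35]);print(q.x,q.fun)
p=q.x;st=sense();print(st['tcp_pos'],100*(st['ee_rot'].T@(np.r_[p,st['tcp_pos'][2]]-st['tcp_pos'])))
E
```

```text
[0.57128743 0.35660331 0.216     ] [0.58081043 0.35673685 0.216     ]
[0.57574191 0.35531584] [ 0.34858369 -1.11081801 -0.95591776  0.59528612]
[0.52782788 0.04624509 0.3325183 ] [ -5.60321551 -30.77018745   0.06648907]
```

Call:
step_arm --targets "-0.56 -3.08 0 0; -0.56 -3.08 0 0; -0.56 -3.08 0 0; -0.56 -3.08 0 0; -0.56 -3.08 0 0; -0.56 -3.08 0 0; -0.56 -3.08 0 0; -0.56 -3.08 0 0; -0.56 -3.08 0 0; -0.56 -3.08 0 0; 0 0 0 0; 0 0 0 0"

```text
time_s: 11.82
tcp_pos: [0.5749, 0.3566, 0.3274]
ee_rot: [[0.945, -0.326, -0.005], [-0.326, -0.945, -0.004], [-0.003, 0.005, -1.0]]
wrist_force: [-0.8, 0.0, -0.1]
gripper_width: 0.004
gripper_force: 0.0
```

```bash
python3 - <<'E'
from h import *
t=cap('top');s=cap('scene');st=sense();print(st['tcp_pos'])
tip=st['tcp_pos']+st['ee_rot'][:,2]*.019
img=cv2.resize(s['frame'][50:135,185:295],None,fx=7,fy=7,interpolation=2)
img=cv2.LUT(img,(255*(np.arange(256)/255)**.5).astype('uint8'))
for p in (tip,[.576,.355,.216]):
    q=(proj(s,p)-[185,50])*7; print(q.round()); cv2.circle(img,tuple(int(v) for v in q),4,(0,255,0),1)
cv2.imwrite('pics/c6.png',img)
E
```

```text
[0.57531409 0.35479974 0.32949966]
[367. 207.]
[380. 387.]
```

View pics/c6.png

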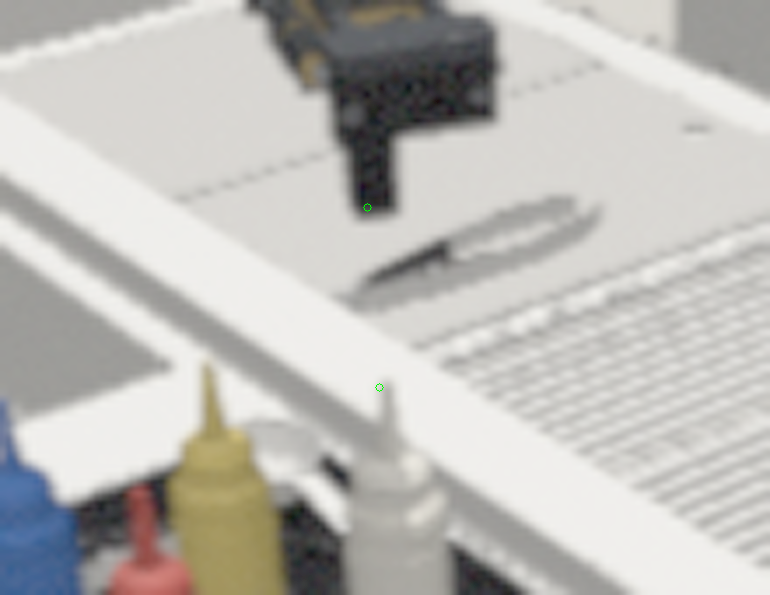

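Call:
step_arm --targets "0 0 2 0; 0 0 2 0; 0 0 1.9 0; 0 0 0 0; 0 0 0 0; 0 0 0 0; 0 0 0 0; 0 0 0 0; 0 0 0 0; 0 0 0 0; 0 0 0 0; 0 0 0 0"

```text
time_s: 12.92
tcp_pos: [0.5757, 0.3555, 0.2724]
ee_rot: [[0.945, -0.328, 0.0], [-0.328, -0.945, 0.0], [0.0, -0.0, -1.0]]
wrist_force: [-0.3, -0.5, 0.0]
gripper_width: 0.003
gripper_force: 0.0
```

Call:
step_arm --targets "0 0 0 0; 0 0 0 0; 0 0 0 0; 0 0 0 0; 0 0 0 0; 0 0 0 0; 0 0 0 0; 0 0 0 0; 0 0 0 0; 0 0 0 0; 0 0 0 0; 0 0 0 0"

```text
time_s: 13.92
tcp_pos: [0.5757, 0.3554, 0.2723]
ee_rot: [[0.945, -0.328, -0.0], [-0.328, -0.945, 0.0], [-0.0, -0.0, -1.0]]
wrist_force: [-0.3, -0.3, -0.5]
gripper_width: 0.008
gripper_force: 0.0
```

Call:
step_arm --targets "0 0 0 0; 0 0 0 0; 0 0 0 0; 0 0 0 0; 0 0 0 0; 0 0 0 0; 0 0 0 0; 0 0 0 0; 0 0 0 0; 0 0 0 0; 0 0 0 0; 0 0 0 0"

```text
time_s: 14.92
tcp_pos: [0.5757, 0.3554, 0.2723]
ee_rot: [[0.945, -0.328, 0.0], [-0.328, -0.945, 0.0], [0.0, -0.0, -1.0]]
wrist_force: [0.3, -0.3, -0.0]
gripper_width: 0.007
gripper_force: 0.0
```

```bash
python3 -c "
from station import r
print(r.finish_job())"
```

```text
the job is handed in; nothing more can be done
None
```

I pressed the call button fully down and let it up, pointed at the empty cup for over 2 s from about 3 cm above its rim, and handed the job in with the fingertips about 4 cm above the white bottle's tip; wrist readings showed contact only at the button, and no verdict was returned.

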